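Clip the keys onto the desk key ring

ROBOT

A 6-joint arm with a two-finger parallel gripper is mounted at the origin on the work surface. World frame = base frame: x ahead of the robot, y to its left, z up, the work surface at z = 0. Lengths are in mm, angles in rad, forces in N, time in s.
With the tool pointing down it reaches from about 300 to 775 mm from the base axis. Payload 14.6 kg.
Tool frame: the origin (TCP) lies between the finger pads; the fingertips stand 8 mm ahead of it and the grasp point (between the pads) lies 11 mm behind it; z points along the fingers, y is the direction in which the jaws open and shut (so a half turn about z gives the same grasp; the last joint's range is limited). The gripper opens to 94 mm and grips with 3 to 60 N. Pads are 16 mm wide; open, the fingers measure 119 mm over their backs; the gripper's body (75 mm by 177 mm) begins 78 mm behind the grasp point.
Start: joints at [1.178, 0.3, 1.521, -0, 1.321, -0.067], TCP at [176.034, 521.058, 213.446] pointing down, gripper open.
Joint ranges: [-3.03, 3.03], [-0.79, 2.21], [0.23, 2.52], [-1.04, 4.18], [0, 3.07], [-2.55, 2.55]. Speed limits (rad/s): [2.22, 2.22, 2.57, 3.14, 3.14, 3.14].

INTERFACE

Orientations are given as [roll, pitch, yaw] about the fixed x, y, z axes, in that order (R = Rz(yaw) Ry(pitch) Rx(roll)).
In Python, from cell import manip gives the robot as it stands. The module is installed in compiled form; this text tells all that it offers.
- The arm moves only by the tool send_rows, never from a script. Its argument "series" is a list that holds one entry, the list of rows, each a list of 5 numbers: the opening, from 0 (shut) to 1 (fully open), then the shift along the tool's x, y, z in mm, then the turn about the tool's z in degrees. In form: [[[gripper, dx, dy, dz, roll], ...]]. A call has 1 to 10 rows; each row is the pose to reach, as a shift and turn from the pose commanded when the call began, along the tool's axes at that moment; what a row does not reach only later rows make up. A row lasts 1/10 s, in which the tool goes at most 50 mm and 8.59 degrees, less where a joint would pass 70% of its speed; a pose out of reach is approached as far as the arm can. A call with a gripper value outside its range is refused whole. The fingers move at their own pace and stop on an object; "newtons" is the grip in N (left out, the last holds). Time passes only in rows, so rows that repeat a pose let the fingers close. It gives the time, the measured TCP pose, the force and the opening at its end, in the units of the state.
- manip.read_state(): the state, without advancing time (a new reading comes with each control period).
- manip.camera(name): name is "side" or "top"; returns a dict with "img" (384x512x3 uint8, red, green, blue), "vfov" (degrees; the focal length in pixels is half the picture's height over the tangent of half this angle, whatever the lens; pixels are square), "cx", "cy" (the principal point, pixels), "pose" (4x4, takes a point from camera to world coordinates). Camera axes: x right, y down, z forward; pixel columns grow to the right and rows downward; lengths in mm; the calibration is good to about 2 mm. A picture is of the moment at which its call begins. There is no depth.
- manip.sign_off(): hands the job in, once; it reports no verdict.
Trained networks look in a picture, given as the dict that the camera call returned (one of the last four; its "shot" number tells which), for a name from the list of things; names that differ only in an ending like _2 or _b are one class to them, and where a whole thing is asked for, a point or a joint stands for the part that bears it (a point fixed in the world has none). Each returns a list of dicts, best first, with "conf" (0 to 1); they miss things now and then, are a little off and sometimes report something else, mostly with a low value. They report only what shows in the picture. A call takes as long as a camera call. They do not tell look-alikes from the thing itself.
- manip.find_in(target, picture): "rect" ([left, top, width, height] in pixels, round what is visible of it).
- manip.silhouettes(target, picture): "pixels" (384x512 bool, what is visible of it) and "rect" ([left, top, width, height] in pixels, round what is visible of it).
The state is a dict: "clock": time; "joints": joint angles; "qd": joint speeds; "effort": joint torques, N m; "eef_pos": TCP position; "eef_rot": TCP orientation; "wrist_force": force on the tool from outside, world axes, zero at the start; "moment": the same for the moment, N m; "finger_gap": finger opening in mm.
Only numpy, scipy, OpenCV 4.12 (cv2) and the standard library are available. Lean on these libraries where they do the work, as an engineer would, in place of code of your own. Each camera call takes 0.05 s, during which the arm holds its last target. There are 200 camera calls.

TASK

Pick up the key clip by its cork fob and push its sprung gate gently against the near upright of the steel ring on the key dock, feeling for it, until the upright is inside the clip and the gate has snapped shut behind it. Then, with the upright kept at the back of the hook, set the clip down flat on the dock's plate and let go. Never press on the ring or the dock with more than about 20 newtons (2 kg), and leave the other things on the desk where they are.

Things in the scene. Friction and masses are not known exactly. Their poses are not given: they have to be found in the camera images.
- clip: Key clip, 100 to 160 g, lying flat: a U-shaped hook of 8 mm round steel bar, a sprung gate across its mouth, a cork fob behind, a brass key at the tail (to x = -123 mm). Origin on the underside, under the middle of the shut gate; x points out of the mouth, away from the fob, z up. Hook arms run along x, centred at y = -14 and +14 mm (20 mm clear between); their round ends reach x = +6 mm.
- fob_grip (a point): Where to take the clip: cork grip, 65 mm behind the clip's origin (x = -65 mm), 24 mm above its underside; axes as the clip's. The cork is 18 mm wide (y), 34 mm long (clip x = -48 to -82 mm), from 0 to 28 mm above the underside, between two dark flanges 26 mm wide.
- hook_back (a point): Middle of the inner face of the hook's closed back: clip x = -27.5 mm, 4 mm above the underside; axes as the clip's. A bar pushed fully into the hook stops here.
- gate (a joint): Gate: 5 mm bar hinged on the +y arm (clip x 0, y +13 mm), end at y -10. 0 shut, positive swung inwards, sprung shut. A 7 mm bar at mid mouth meets it with its axis at clip x = +6 mm. The push takes 4 to 9 N, fading to none while a side force of 5 to 8 N grows; after 26 to 29 mm (gate near 1.1 rad) the gate slips off, snaps shut, and both vanish. By 30 mm the bar hits the hook's back.
- dock: Key dock, fixed: dark steel plate 8 mm thick (x -105 to +85, y -50 to +50 mm) with a steel ring, an upright inverted U of 7 mm bar in the dock's x-z plane, top 58 mm above the desk. Origin on the desk under the near upright's nominal place; x points to the far upright, 64 mm on. The ring is clamped in a slot: its true place is up to 10 mm off along x, either way, not measured: feel for it.
- plate_front (a point): On the dock plate's top (8 mm above the desk), 65 mm before the nominal near upright (dock x = -65 mm); axes as the dock's. The plate is free here: the clip comes along dock +x, mouth first and level, its underside some 12 mm above the plate, and in the end lies here, flat.
- eraser: White eraser 42 x 20 x 12 mm, bystander; origin at the centre of its underside.
- tape: Roll of clear tape lying flat, 56 mm across, 18 mm high, bystander; origin at the centre of its underside.
- marker: Dark marker pen about 136 mm long, 14 mm thick, lying along its x, bystander; origin on its underside.
- mug: White mug, 80 mm across, 90 mm high, handle at its +y, bystander; origin at the centre of its underside.
- jar: Glass jar 60 mm across, 75 mm high, bystander; origin at the centre of its underside.
- calculator: Grey pocket calculator 140 x 75 x 16 mm, bystander; origin at the centre of its underside.
- keyring: Loose plain steel key ring lying flat, 34 mm across, 5 mm high, bystander; origin at its centre on the desk.
Things that resemble listed ones, but are neither listed nor needed, are in the scene too. Leave any purple look-alike of the clip alone.

How it is judged (in metres and radians):
On the way, in this order (a step that is already met when the one before it is completed fails the run):
1. the clip is lifted clear of the desk (height (world z) of clip above 0.01 m), for 0.1 s.
2. the ring pushes the gate open (value of joint gate above 0.7 rad and contact force between clip and dock above 0.5 N), for 0.02 s.
3. the ring's near upright is inside the clip and the gate is shut behind it (value of joint gate below 0.15 rad and x of dock in the frame of clip between -0.038 and -0.006 m and y of dock in the frame of clip between -0.0125 and 0.0125 m), for 0.2 s.
At the end, for the whole second after the job is handed in: Gate shut (under 0.15 rad), ring's near upright inside the hook and near its back (within about 8 mm of it): dock origin at clip x -6 to -38 mm, y within 12.5 mm; clip flat on the plate (height within 5 mm, tilt under 0.12 rad), still and let go (all of step 3 and z of dock in the frame of clip between -0.013 and -0.004 m and angle between clip's own z axis and vertical below 0.12 rad and linear speed of clip below 0.02 m/s); the robot touches nothing.
It fails at once if the ring or the dock is pressed with more than 20 N (contact force between anything else and dock above 20 N).
It fails at once if a bystander is moved more than 25 mm (distance of any of eraser, tape, marker, mug, jar, calculator, keyring from where it was at the start of the episode above 0.025 m).
It also fails if it takes over 58 s, if anything falls off the work surface, if the arm or the gripper's body presses on something with over 40 N, if the wrist force passes 120 N, or if a joint passes its speed limit or range.

## Working session

There is one attempt and no reset: what is moved stays moved. The work goes in short steps, Python scripts to look and compute and a tool call to move; the robot and the scene stay as the last step left them, time stands still between calls to the robot, and variables do not carry over. Pictures are saved under pics/ and viewed, about 8 in all and at most 12, crops included, and the job is handed in when it is done.

Besides the shell and the picture viewer there is one more tool, called after ">>>" as name(argument=value, ...), one argument or row to a line, values as JSON. send_rows: Moves the arm, as the interface text tells. Its arguments: {"type":"object","properties":{"series":{"type":"array"},"newtons":{"type":"number"}},"required":["series"]}

```bash
mkdir -p pics; cat > h.py <<'E'
from cell import manip
import numpy as np, cv2
def K(c):
    f=c["img"].shape[0]/2/np.tan(np.radians(c["vfov"])/2); return f,c["cx"],c["cy"]
def ray(c,u,v):
    f,cx,cy=K(c); P=np.array(c["pose"]); d=P[:3,:3]@np.array([(u-cx)/f,(v-cy)/f,1]); return P[:3,3],d
def atz(c,u,v,z):
    o,d=ray(c,u,v); return o+d*(z-o[2])/d[2]
def proj(c,p):
    f,cx,cy=K(c); P=np.array(c["pose"]); q=P[:3,:3].T@(np.array(p)-P[:3,3]); return np.array([cx+f*q[0]/q[2],cy+f*q[1]/q[2]])
def tri(a,b):
    A=[];B=[]
    for c,u,v in (a,b):
        o,d=ray(c,u,v); d=d/np.linalg.norm(d); M=np.eye(3)-np.outer(d,d); A.append(M);B.append(M@o)
    return np.linalg.solve(sum(A),sum(B))
def save(n,img): cv2.imwrite("pics/"+n,img[:,:,::-1])
E
cat > a.py <<'E'
from h import *
t=manip.camera("top"); s=manip.camera("side")
for n,c in (("top",t),("side",s)):
    print(n,K(c),np.round(np.array(c["pose"]),3).tolist())
    for k in ("clip","fob_grip","hook_back","gate","dock","plate_front"):
        try: print(k,[(round(r["conf"],2),np.round(r["rect"]).tolist()) for r in manip.find_in(k,c)[:4]])
        except Exception as e: print(k,e)
im=np.hstack([t["img"],s["img"]])
save("top1.png",cv2.resize(t["img"],(800,600))); save("side1.png",cv2.resize(s["img"],(800,600)))
print(manip.read_state())
E
python3 a.py
```

```text
top (np.float64(394.63567735028846), 252.71873894156585, 184.02362912872928) [[-0.013, -0.994, 0.111, 438.959], [-1.0, 0.014, 0.006, -12.42], [-0.008, -0.111, -0.994, 1311.745], [0.0, 0.0, 0.0, 1.0]]
clip [(0.72, [324.0, 203.0, 8.0, 34.0]), (0.51, [280.0, 229.0, 24.0, 28.0])]
fob_grip [(0.76, [325.0, 202.0, 4.0, 37.0]), (0.56, [275.0, 226.0, 27.0, 35.0])]
hook_back [(0.72, [276.0, 231.0, 27.0, 27.0]), (0.62, [323.0, 204.0, 11.0, 28.0])]
gate []
dock [(0.62, [180.0, 153.0, 48.0, 60.0])]
plate_front [(0.8, [180.0, 153.0, 48.0, 63.0])]
side (np.float64(409.5823519828126), 254.78931378315383, 195.02072027561954) [[0.753, -0.423, 0.505, 26.967], [-0.658, -0.494, 0.568, -624.605], [0.01, -0.76, -0.65, 780.532], [0.0, 0.0, 0.0, 1.0]]
clip [(0.83, [263.0, 276.0, 47.0, 34.0])]
fob_grip [(0.95, [265.0, 278.0, 42.0, 30.0]), (0.92, [202.0, 263.0, 56.0, 22.0])]
hook_back [(0.87, [204.0, 269.0, 51.0, 14.0]), (0.76, [262.0, 273.0, 45.0, 33.0])]
gate []
dock [(0.91, [192.0, 165.0, 65.0, 36.0])]
plate_front [(0.68, [193.0, 165.0, 63.0, 34.0])]
{'clock': 0.7, 'joints': array([ 1.17837122e+00,  2.99929641e-01,  1.52100571e+00,  1.62001994e-05,
        1.32072796e+00, -6.66089094e-02]), 'qd': array([-0.00011628,  0.00058999, -0.00162325, -0.00066358,  0.00064   ,
        0.0003789 ]), 'effort': array([-1.77655267e-03, -5.31571734e+01, -3.52880251e+01,  7.08287791e-02,
        2.12651765e-02,  2.49019195e-06]), 'eef_pos': array([176.04126528, 521.04526674, 213.42689722]), 'eef_rot': array([-3.14152320e+00, -2.03641805e-05,  2.81577245e+00]), 'wrist_force': array([-0.59348307, -0.44025253,  0.31519864]), 'moment': array([-0.02896038,  0.04758054,  0.02304605]), 'finger_gap': 93.89712824604288}
```

```bash
python3 - <<'E'
from h import *
t=cv2.imread("pics/top1.png"); s=cv2.imread("pics/side1.png")
E
python3 - <<'E'
from h import *
t=manip.camera("top"); s=manip.camera("side")
a=t["img"][130:280,150:350]; b=s["img"][150:320,180:330]
np.save("t.npy",t["img"]);np.save("s.npy",s["img"])
import pickle; pickle.dump((t,s),open("c1.pkl","wb"))
save("topcrop.png",cv2.resize(a,None,fx=4,fy=4,interpolation=cv2.INTER_CUBIC))
save("sidecrop.png",cv2.resize(b,None,fx=3.5,fy=3.5,interpolation=cv2.INTER_CUBIC))
E
```

```text
(no output)
```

View pics/topcrop.png

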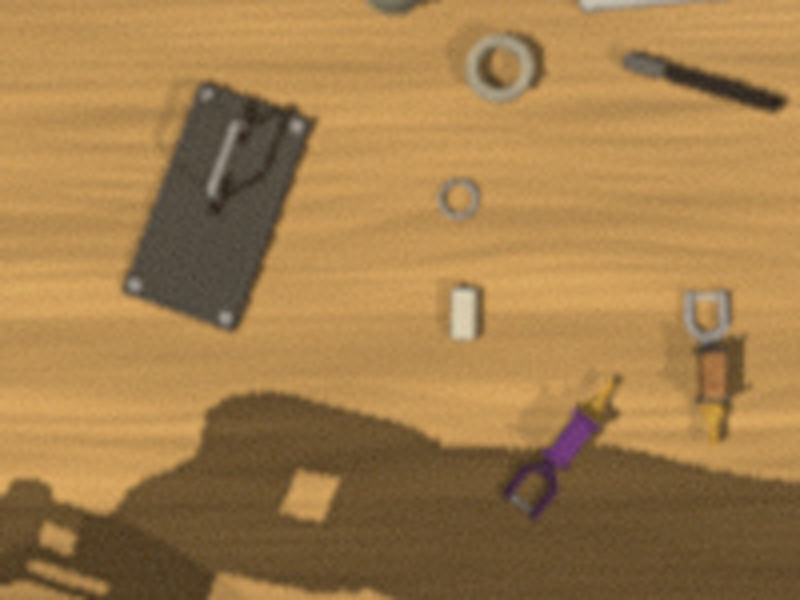

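View pics/sidecrop.png

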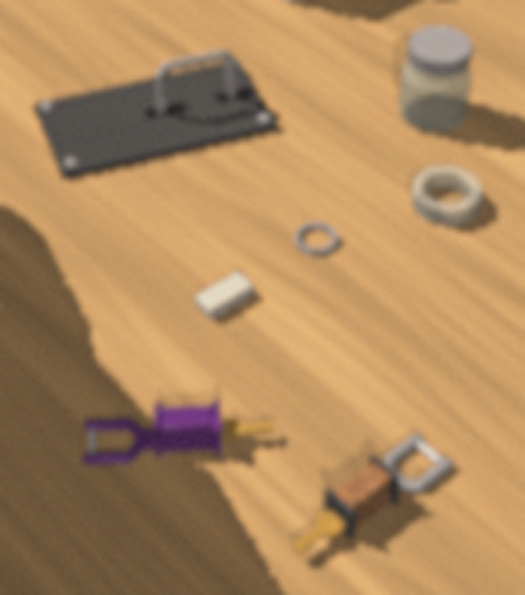

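View pics/side1.png

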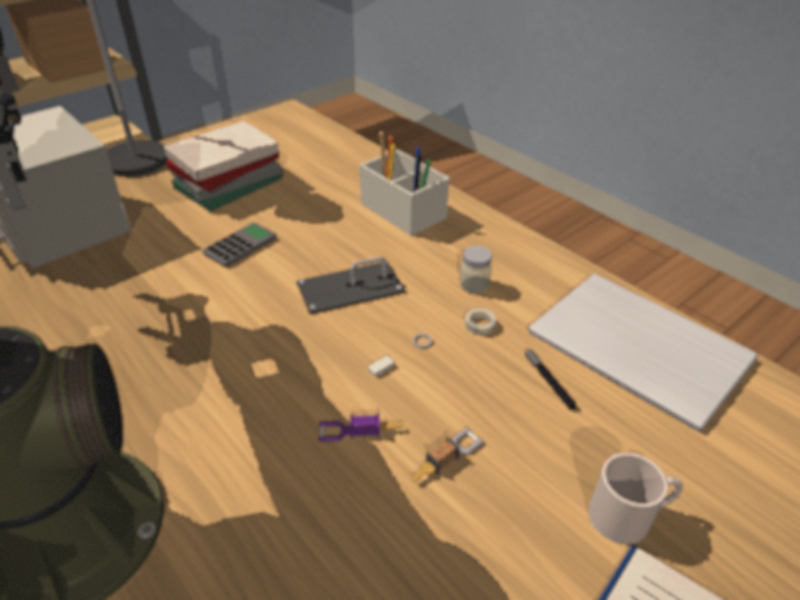

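```bash
cat > fit.py <<'E'
from h import *
import pickle
from scipy.optimize import least_squares
t,s=pickle.load(open("c1.pkl","rb"))
T=lambda u,v:(t,150+(u+.5)/4-.5,130+(v+.5)/4-.5); S=lambda u,v:(s,180+(u+.5)/3.5-.5,150+(v+.5)/3.5-.5)
def fit(obs,x0,name):
    def P(q,m): c,n=np.cos(q[3]),np.sin(q[3]); return [q[0]+c*m[0]-n*m[1],q[1]+n*m[0]+c*m[1],q[2]+m[2]]
    def r(q): return np.concatenate([proj(o[0],P(q,m))-o[1:] for m,o in obs])
    k=least_squares(r,x0,x_scale=[10,10,10,.1],loss="soft_l1"); print(name,np.round(k.x,3),np.round(k.fun.reshape(-1,2),1).tolist()); return k.x
d=fit([((-105,50,8),T(122,292)),((-105,-50,8),T(237,331)),((85,-50,8),T(316,118)),((85,50,8),T(203,83)),
 ((-105,50,8),S(37,105)),((-105,-50,8),S(68,175)),((85,-50,8),S(278,125)),((85,50,8),S(231,67))],[500,50,0,-.36],"dock")
c=fit([((-123,0,4),T(716,442)),((6,14,4),T(688,292)),((6,-14,4),T(728,292)),((-65,0,28),T(712,374)),
 ((-123,0,4),S(298,550)),((6,14,4),S(416,440)),((6,-14,4),S(451,466))],[400,-260,0,0],"clip")
for n,p in (("ringtop near T",T(212,195)),("far T",T(237,122))):
    w=atz(*p,54.5); e=w[:2]-d[:2]; cc,ss=np.cos(d[3]),np.sin(d[3]); print(n,np.round(w),"dock x,y",np.round([cc*e[0]+ss*e[1],-ss*e[0]+cc*e[1]],1))
w=tri(T(212,195),S(160,66)); print("near top tri",w)
cork=[np.median(np.argwhere((lambda h:(h[...,0]>5)&(h[...,0]<14)&(h[...,1]>110))(cv2.cvtColor(x["img"],cv2.COLOR_RGB2HSV))),axis=0) for x in (t,s)]
g=c[:2]+(-65)*np.array([np.cos(c[3]),np.sin(c[3])]); print("grip",g)
E
python3 fit.py
```

```text
dock [ 6.07800e+02  1.53317e+02 -4.84500e+00 -3.50000e-01] [[0.4, 0.1], [-0.1, 0.3], [-0.5, 0.1], [-0.2, -0.8], [-0.7, 0.3], [-0.9, 0.6], [0.6, 0.3], [2.4, -1.8]]
clip [ 5.16230e+02 -2.48011e+02 -4.81300e+00  8.00000e-03] [[-0.8, 1.1], [0.3, -0.5], [-1.2, -0.7], [0.8, 0.3], [-0.6, 2.7], [1.4, -0.3], [0.0, -0.6]]
ringtop near T [600. 156.  54.] dock x,y [-8.  -0.1]
far T [659. 136.  54.] dock x,y [54.4  1.3]
near top tri [601.215062   154.76259358  56.59928428]
grip [ 451.23189004 -248.50055256]
```

```bash
cat >> fit.py <<'E'
print("cork top", atz(*T(712,374),28), "flange mids", atz(*T(711,346),26), atz(*T(713,402),26))
print("cork side", atz(*S(362,478),28))
print("gate", atz(*T(707,294),4), "tail",atz(*T(716,440),4))
for n,p in (("mug",(s,400,317)),("jar",(s,305,172))): print(n,atz(*p,40))
print("plate ctr T",np.mean([atz(*T(*p),8) for p in ((122,292),(237,331),(316,118),(203,83))],axis=0),"S",np.mean([atz(*S(*p),8) for p in ((37,105),(68,175),(278,125),(231,67))],axis=0))
E
python3 fit.py | tail -7
```

```text
grip [ 451.23189004 -248.50055256]
cork top [ 452.13798265 -245.14591478   28.        ] flange mids [ 474.76229123 -245.46809112   26.        ] [ 429.64336502 -245.54872756   26.        ]
cork side [ 452.53510359 -245.70226786   28.        ]
gate [ 518.33644203 -247.60731987    4.        ] tail [ 398.53092901 -250.93740991    4.        ]
mug [ 575.00475705 -465.91542162   40.        ]
jar [785.60869218   4.15911873  40.        ]
plate ctr T [597.51028619 155.74531621   8.        ] S [593.24650077 151.9530745    8.        ]
```

>>> send_rows(
  series=[
    [[0.5,-30,-38,0,-2],[0.5,-60,-76,0,-4],[0.5,-90,-114,0,-6],[0.5,-120,-152,0,-8],[0.5,-150,-190,0,-10],[0.5,-180,-228,0,-12],[0.5,-210,-266,0,-14],[0.5,-240,-304,0,-16],[0.5,-270,-342,0,-18],[0.5,-300,-380,0,-18.7]],
  ],
  newtons=25,
)

```text
clock: 1.8
eef_pos: [338.8, 63.1, 213.9]
eef_rot: [3.141, 0.001, -3.14]
wrist_force: [1.9, 0.3, 0.8]
finger_gap: 47.1
```

>>> send_rows(
  series=[
    [[0.5,-16,-44,10,0],[0.5,-32,-88,25,0],[0.5,-48,-132,40,0],[0.5,-64,-176,55,0],[0.5,-80,-220,70,0],[0.5,-96,-264,85,0],[0.5,-113,-311.6,100,0],[0.5,-113,-311.6,140,0],[0.5,-113,-311.6,150,0],[0.5,-113,-311.6,150,0]],
  ],
)

```text
clock: 2.8
eef_pos: [451.0, -245.6, 62.5]
eef_rot: [3.14, -0.003, -3.141]
wrist_force: [0.0, 0.0, 1.6]
finger_gap: 46.8
```

```bash
python3 - <<'E'
from h import *
s=manip.camera("side"); t=manip.camera("top")
x=s["img"][200:330,210:360]; y=t["img"][170:280,270:380]
save("g1.png",np.hstack([cv2.resize(x,(450,390),interpolation=cv2.INTER_CUBIC),cv2.resize(y,(390-50,390),interpolation=cv2.INTER_CUBIC)]))
print(manip.read_state()["eef_pos"],manip.read_state()["wrist_force"])
E
```

```text
[ 452.27854363 -246.06564437   64.92955689] [0.17385293 0.21888944 0.10707975]
```

View pics/g1.png

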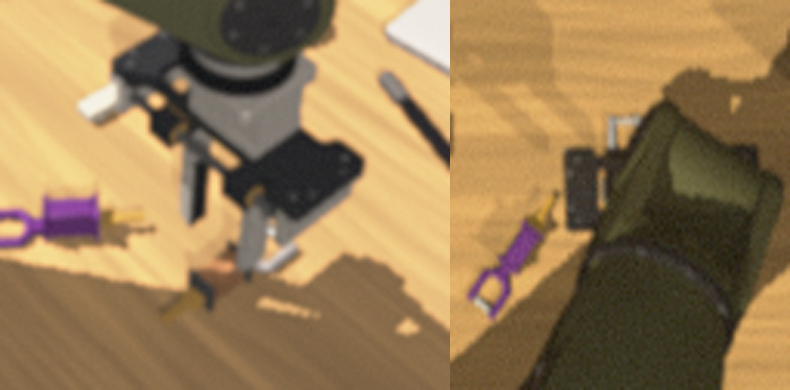

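>>> send_rows(
  series=[
    [[0.5,0,0,15,0],[0.5,0,0,28,0],[0.5,0,0,36,0],[0.5,0,0,43,0],[0.5,0,0,48,0],[0.5,0,0,50,0],[0.5,0,0,50,0]],
  ],
)

```text
clock: 3.6
eef_pos: [451.8, -246.5, 13.4]
eef_rot: [3.141, -0.0, -3.141]
wrist_force: [0.1, -0.3, 0.3]
finger_gap: 47.0
```

>>> send_rows(
  series=[
    [[0.0,0,0,0,0],[0.0,0,0,0,0],[0.0,0,0,0,0],[0.0,0,0,0,0],[0.0,0,0,0,0],[0.0,0,0,0,0]],
  ],
)

```text
clock: 4.2
eef_pos: [451.9, -246.6, 13.6]
eef_rot: [-3.141, 0.0, -3.141]
wrist_force: [-0.4, -0.6, 2.1]
finger_gap: 17.9
```

>>> send_rows(
  series=[
    [[0.0,0,0,-10,0],[0.0,0,0,-25,0],[0.0,0,0,-45,0],[0.0,0,0,-65,0],[0.0,0,0,-80,0],[0.0,0,0,-80,0],[0.0,0,0,-80,0]],
  ],
)

```text
clock: 4.9
eef_pos: [451.7, -246.4, 93.3]
eef_rot: [-3.142, 0.0, -3.141]
wrist_force: [-0.1, -0.2, -2.0]
finger_gap: 18.3
```

>>> send_rows(
  series=[
    [[0.0,-2.6,20,0,1],[0.0,-8,60,0,3],[0.0,-13,100,0,5],[0.0,-18,140,0,7],[0.0,-24,185,0,9],[0.0,-30,230,0,11],[0.0,-36,275,0,13],[0.0,-42,320,0,15],[0.0,-48,365,0,17],[0.0,-53,405,0,19]],
  ],
)

```text
clock: 5.9
eef_pos: [504.0, 160.6, 92.4]
eef_rot: [-3.141, -0.001, 2.81]
wrist_force: [0.1, -1.0, -1.6]
finger_gap: 17.8
```

```bash
cat > look.py <<'E'
from h import *
import sys
n,up,lat=sys.argv[1],float(sys.argv[2]),0
s=manip.camera("side"); t=manip.camera("top")
x=s["img"][140:230,150:270]; y=t["img"][130:250,150:260]
save(n,np.hstack([cv2.resize(x,(480,360),interpolation=cv2.INTER_CUBIC),cv2.resize(y,(330-10,360),interpolation=cv2.INTER_CUBIC)]))
st=manip.read_state(); print(st["clock"],st["eef_pos"],st["eef_rot"],st["wrist_force"],st["moment"],st["joints"].round(2))
E
python3 look.py h1.png 0
```

```text
6.0 [504.02571765 162.23674484  92.28045877] [-3.14132992e+00 -1.40757856e-03  2.81339545e+00] [ 0.43184998 -0.5933819  -1.45780051] [ 0.01456886 -0.01659108 -0.00897126] [ 0.24  0.39  1.7   0.    1.05 -1.  ]
```

View pics/h1.png

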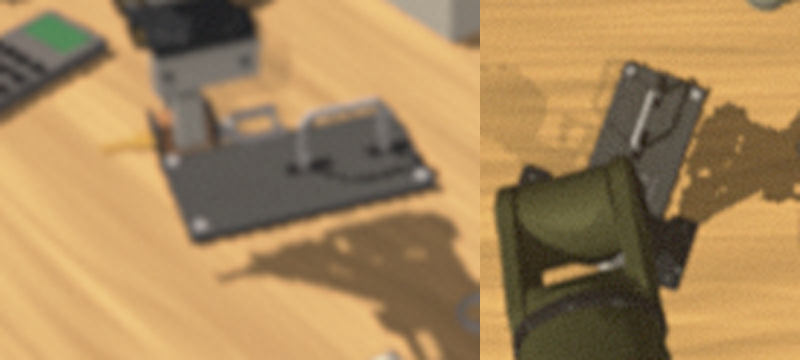

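>>> send_rows(
  series=[
    [[0.0,3,15,0,0.5],[0.0,6.5,30,0,1.05],[0.0,6.5,30,0,1.05],[0.0,6.5,30,15,1.05],[0.0,6.5,30,30,1.05],[0.0,6.5,30,45,1.05],[0.0,6.5,30,55,1.05],[0.0,6.5,30,59,1.05],[0.0,6.5,30,59,1.05],[0.0,6.5,30,59,1.05]],
  ],
)

```text
clock: 7.0
eef_pos: [508.4, 188.9, 34.9]
eef_rot: [3.141, 0.0, 2.792]
wrist_force: [0.6, 0.2, -1.7]
finger_gap: 17.5
```

```bash
cat > w.py <<'E'
from h import *
def st(n=8):
    F=[];P=[];M=[]
    for i in range(n):
        manip.camera("top"); s=manip.read_state(); F.append(s["wrist_force"]);P.append(s["eef_pos"]);M.append(s["moment"])
    F,P,M=map(np.array,(F,P,M)); c,n_=np.cos(-.35),np.sin(-.35); A=np.array([[c,n_],[-n_,c]])
    p=P.mean(0);f=F.mean(0)
    print("t",s["clock"],"P",p.round(1),"sdP",P.std(0).round(2),"yaw",s["eef_rot"][2].round(3),"along/lat",(A@p[:2]).round(1),"F along/lat/z",(A@f[:2]).round(2),f[2].round(2),"sd",F.std(0).round(2),"M",M.mean(0).round(3))
E
python3 -c "
from w import *
st(4)"; python3 look.py h2.png 0
```

```text
t 7.2 P [508.5 189.   35. ] sdP [0.03 0.03 0.06] yaw 2.792 along/lat [412.8 351.9] F along/lat/z [ 0.16 -0.01] -1.2 sd [0.45 0.52 0.24] M [0.017 0.023 0.027]
7.3 [508.30239077 189.06521909  34.74935393] [3.14129362e+00 4.07191758e-04 2.79230579e+00] [ 0.16884058  0.35912332 -1.26611732] [-0.01882769  0.08437839 -0.0011634 ] [ 0.29  0.5   1.7  -0.    0.94 -0.93]
```

View pics/h2.png

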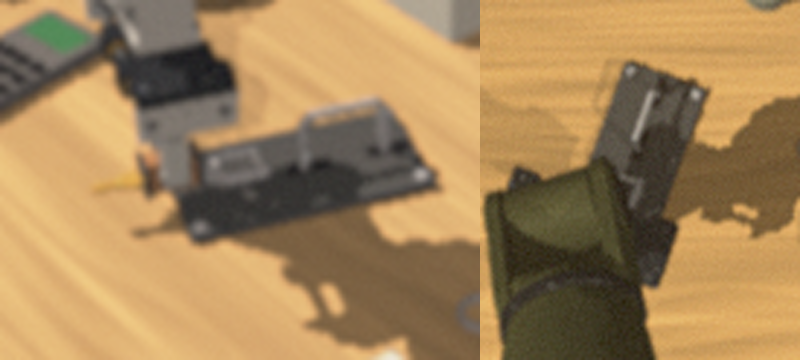

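>>> send_rows(
  series=[
    [[0.0,-4,0,0,0],[0.0,-8,0,0,0],[0.0,-12,0,0,0],[0.0,-14,0,0,0],[0.0,-14,0,0,0]],
  ],
  newtons=55,
)

```text
clock: 7.8
eef_pos: [521.6, 184.0, 34.4]
eef_rot: [-3.142, -0.0, 2.792]
wrist_force: [-1.1, 0.3, -1.9]
finger_gap: 17.7
```

>>> send_rows(
  series=[
    [[0.0,-1,0,0,0],[0.0,-2,0,0,0],[0.0,-3,0,0,0],[0.0,-3,0,0,0]],
  ],
)

```text
clock: 8.2
eef_pos: [524.2, 183.1, 34.5]
eef_rot: [3.142, 0.0, 2.792]
wrist_force: [0.2, -0.2, -1.7]
finger_gap: 17.7
```

>>> send_rows(
  series=[
    [[0.0,-1,0,0,0],[0.0,-2,0,0,0],[0.0,-3,0,0,0],[0.0,-3,0,0,0]],
  ],
)

```text
clock: 8.6
eef_pos: [527.1, 182.1, 34.5]
eef_rot: [3.142, 0.0, 2.792]
wrist_force: [0.1, -0.9, -1.8]
finger_gap: 17.5
```

```bash
python3 -c "
from w import *
st(6)"
```

```text
t 8.9 P [527.  182.2  34.4] sdP [0.03 0.02 0.01] yaw 2.792 along/lat [432.5 351.8] F along/lat/z [-0.42 -0.02] -1.42 sd [0.49 0.54 0.53] M [0.014 0.031 0.024]
```

>>> send_rows(
  series=[
    [[0.0,-1,0,0,0],[0.0,-2,0,0,0],[0.0,-2,0,0,0]],
  ],
)

```text
clock: 9.2
eef_pos: [529.0, 181.4, 34.5]
eef_rot: [3.142, 0.0, 2.792]
wrist_force: [0.2, 0.1, -0.7]
finger_gap: 17.5
```

>>> send_rows(
  series=[
    [[0.0,-1,0,0,0],[0.0,-2,0,0,0],[0.0,-2,0,0,0]],
  ],
)

```text
clock: 9.5
eef_pos: [530.8, 180.8, 34.4]
eef_rot: [3.142, 0.0, 2.792]
wrist_force: [-0.4, 0.6, -1.5]
finger_gap: 17.7
```

>>> send_rows(
  series=[
    [[0.0,-1,0,0,0],[0.0,-2,0,0,0],[0.0,-2,0,0,0]],
  ],
)

```text
clock: 9.8
eef_pos: [532.7, 180.1, 34.4]
eef_rot: [3.142, 0.0, 2.792]
wrist_force: [0.5, -0.2, -1.3]
finger_gap: 17.7
```

```bash
python3 -c "
from w import *
st(6)"
```

```text
t 10.1 P [532.6 180.1  34.4] sdP [0.03 0.02 0.01] yaw 2.792 along/lat [438.6 351.8] F along/lat/z [ 0.04 -0.06] -1.36 sd [0.32 0.59 0.83] M [0.014 0.053 0.005]
```

>>> send_rows(
  series=[
    [[0.0,-1,0,0,0],[0.0,-2,0,0,0],[0.0,-2,0,0,0]],
  ],
)

```text
clock: 10.4
eef_pos: [534.6, 179.4, 34.4]
eef_rot: [3.142, 0.0, 2.792]
wrist_force: [0.5, 0.7, -1.9]
finger_gap: 17.7
```

>>> send_rows(
  series=[
    [[0.0,-1,0,0,0],[0.0,-2,0,0,0],[0.0,-2,0,0,0]],
  ],
)

```text
clock: 10.7
eef_pos: [536.5, 178.7, 34.4]
eef_rot: [3.142, 0.0, 2.792]
wrist_force: [0.2, -0.0, -1.7]
finger_gap: 17.4
```

>>> send_rows(
  series=[
    [[0.0,-1,0,0,0],[0.0,-2,0,0,0],[0.0,-2,0,0,0]],
  ],
)

```text
clock: 11.0
eef_pos: [537.5, 178.3, 34.2]
eef_rot: [-3.141, -0.002, 2.792]
wrist_force: [-6.4, 2.6, 1.2]
finger_gap: 17.9
```

```bash
python3 -c "
from w import *
st(4)"; python3 look.py h3.png 0
```

```text
t 11.2 P [537.4 178.3  34.3] sdP [0.01 0.01 0.01] yaw 2.792 along/lat [443.7 351.8] F along/lat/z [-7.05 -0.02] 1.69 sd [0.46 0.26 0.56] M [ 0.43   1.196 -0.003]
11.3 [537.40231047 178.32316975  34.25112515] [-3.14097647e+00 -1.99212866e-03  2.79236241e+00] [-5.99667657  2.43504883  1.87315466] [ 0.41677294  1.23839825 -0.03606316] [ 0.26  0.54  1.63  0.    0.97 -0.97]
```

View pics/h3.png

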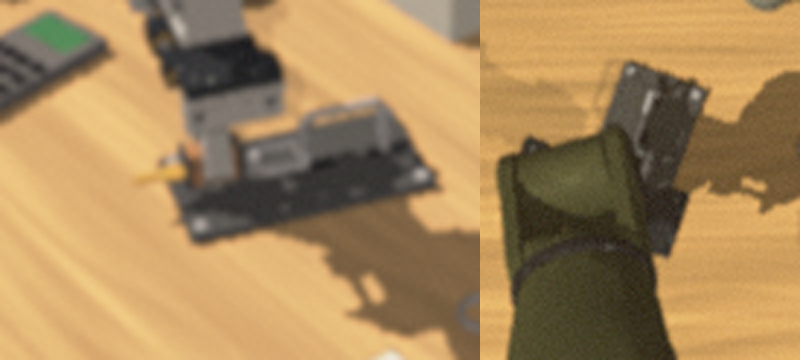

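>>> send_rows(
  series=[
    [[0.0,-1,0,0,0],[0.0,-1,0,0,0]],
  ],
)

```text
clock: 11.5
eef_pos: [538.3, 178.1, 34.3]
eef_rot: [-3.141, -0.002, 2.792]
wrist_force: [-5.7, 2.5, 2.1]
finger_gap: 17.7
```

>>> send_rows(
  series=[
    [[0.0,-1,0,0,0],[0.0,-1,0,0,0]],
  ],
)

```text
clock: 11.7
eef_pos: [539.3, 177.7, 34.2]
eef_rot: [-3.141, -0.002, 2.793]
wrist_force: [-7.4, 3.6, 1.9]
finger_gap: 17.7
```

>>> send_rows(
  series=[
    [[0.0,-1,0,0,0],[0.0,-2,0,0,0],[0.0,-2,0,0,0]],
  ],
)

```text
clock: 12.0
eef_pos: [541.0, 177.1, 34.2]
eef_rot: [-3.141, -0.002, 2.792]
wrist_force: [-8.1, 3.6, 2.2]
finger_gap: 17.4
```

```bash
python3 -c "
from w import *
st(6)"
```

```text
t 12.3 P [541.  177.1  34.2] sdP [0.01 0.01 0.01] yaw 2.793 along/lat [447.5 351.9] F along/lat/z [-8.41  0.72] 2.19 sd [0.36 0.39 0.41] M [0.637 1.391 0.058]
```

>>> send_rows(
  series=[
    [[0.0,-1,0,0,0],[0.0,-2,0,0,0],[0.0,-3,0,0,0],[0.0,-3,0,0,0]],
  ],
)

```text
clock: 12.7
eef_pos: [543.4, 176.2, 33.8]
eef_rot: [-3.141, -0.003, 2.793]
wrist_force: [-7.3, 5.4, -2.4]
finger_gap: 17.3
```

>>> send_rows(
  series=[
    [[0.0,-1,0,0,0],[0.0,-2,0,0,0],[0.0,-3,0,0,0],[0.0,-3,0,0,0]],
  ],
)

```text
clock: 13.1
eef_pos: [546.4, 175.3, 33.8]
eef_rot: [-3.141, -0.003, 2.793]
wrist_force: [-5.5, 5.9, -3.1]
finger_gap: 17.3
```

>>> send_rows(
  series=[
    [[0.0,-1,0,0,0],[0.0,-2,0,0,0],[0.0,-3,0,0,0],[0.0,-3,0,0,0]],
  ],
)

```text
clock: 13.5
eef_pos: [549.6, 174.4, 34.0]
eef_rot: [3.142, -0.002, 2.793]
wrist_force: [-4.0, 7.0, -3.3]
finger_gap: 17.4
```

```bash
python3 -c "
from w import *
st(6)"
```

```text
t 13.8 P [549.7 174.4  34. ] sdP [0.02 0.02 0.01] yaw 2.793 along/lat [456.6 352.3] F along/lat/z [-5.71  5.14] -3.29 sd [0.24 0.42 0.66] M [1.395 0.829 0.304]
```

>>> send_rows(
  series=[
    [[0.0,-1,0,0,0],[0.0,-2,0,0,0],[0.0,-3,0,0,0],[0.0,-3,0,0,0]],
  ],
)

```text
clock: 14.2
eef_pos: [552.7, 173.3, 34.1]
eef_rot: [3.141, -0.002, 2.793]
wrist_force: [-3.4, 6.0, -2.4]
finger_gap: 17.8
```

>>> send_rows(
  series=[
    [[0.0,-1,0,0,0],[0.0,-2,0,0,0],[0.0,-3,0,0,0],[0.0,-3,0,0,0]],
  ],
)

```text
clock: 14.6
eef_pos: [555.8, 172.3, 34.2]
eef_rot: [3.141, -0.001, 2.793]
wrist_force: [-1.4, 6.3, -2.9]
finger_gap: 17.7
```

>>> send_rows(
  series=[
    [[0.0,-1,0,0,0],[0.0,-2,0,0,0],[0.0,-2,0,0,0]],
  ],
)

```text
clock: 14.9
eef_pos: [557.8, 171.6, 34.3]
eef_rot: [3.141, -0.001, 2.793]
wrist_force: [-1.4, 5.4, -3.2]
finger_gap: 17.6
```

```bash
python3 -c "
from w import *
st(6)"
```

```text
t 15.2 P [557.8 171.6  34.3] sdP [0.01 0.01 0.01] yaw 2.793 along/lat [465.2 352.5] F along/lat/z [-2.69  5.25] -2.4 sd [0.45 0.26 0.38] M [1.198 0.216 0.234]
```

>>> send_rows(
  series=[
    [[0.0,-1,0,0,0],[0.0,-2,0,0,0],[0.0,-2,0,0,0]],
  ],
)

```text
clock: 15.5
eef_pos: [559.9, 170.9, 34.4]
eef_rot: [3.141, -0.0, 2.793]
wrist_force: [1.2, 5.8, -3.3]
finger_gap: 17.7
```

>>> send_rows(
  series=[
    [[0.0,-1,0,0,0],[0.0,-1.5,0,0,0],[0.0,-1.5,0,0,0]],
  ],
)

```text
clock: 15.8
eef_pos: [561.7, 170.4, 34.6]
eef_rot: [3.14, 0.001, 2.793]
wrist_force: [2.1, 5.3, -3.1]
finger_gap: 17.4
```

>>> send_rows(
  series=[
    [[0.0,-0.5,0,0,0],[0.0,-1,0,0,0],[0.0,-1,0,0,0]],
  ],
)

```text
clock: 16.1
eef_pos: [562.9, 170.1, 34.8]
eef_rot: [3.14, 0.001, 2.793]
wrist_force: [3.7, 6.7, -2.3]
finger_gap: 17.4
```

```bash
python3 -c "
from w import *
st(6)"
```

```text
t 16.4 P [563.  170.1  34.8] sdP [0.02 0.01 0.02] yaw 2.793 along/lat [470.6 352.8] F along/lat/z [1.82 6.22] -2.47 sd [0.28 0.46 0.71] M [ 1.146 -0.721  0.295]
```

>>> send_rows(
  series=[
    [[0.0,-0.5,0,0,0],[0.0,-0.7,0,0,0],[0.0,-0.7,0,0,0]],
  ],
)

```text
clock: 16.7
eef_pos: [562.8, 169.0, 34.3]
eef_rot: [-3.141, -0.0, 2.792]
wrist_force: [-0.1, 0.2, -1.2]
finger_gap: 17.6
```

```bash
python3 -c "
from w import *
st(4)"
```

```text
t 16.9 P [562.8 168.9  34.4] sdP [0.01 0.02 0.02] yaw 2.792 along/lat [470.7 351.7] F along/lat/z [-0.26  0.14] -1.42 sd [0.58 0.72 0.48] M [0.008 0.027 0.002]
```

>>> send_rows(
  series=[
    [[0.0,-0.5,0,1,0],[0.0,-0.8,0,3,0],[0.0,-0.8,0,5,0],[0.0,-0.8,0,7,0],[0.0,-0.8,0,9,0],[0.0,-0.8,0,10.5,0],[0.0,-0.8,0,11,0],[0.0,-0.8,0,11,0]],
  ],
)

```text
clock: 17.7
eef_pos: [563.6, 168.9, 23.4]
eef_rot: [-3.142, -0.0, 2.792]
wrist_force: [-0.5, -0.1, -1.3]
finger_gap: 17.7
```

```bash
python3 -c "
from w import *
st(4)"; python3 look.py h4.png 0
```

```text
t 17.9 P [563.7 168.8  23.5] sdP [0.02 0.01 0.03] yaw 2.792 along/lat [471.6 351.9] F along/lat/z [-0.14 -0.26] -1.3 sd [0.63 0.47 0.27] M [ 0.027  0.037 -0.008]
18.0 [563.65669547 168.83121798  23.52765637] [3.14151951e+00 1.31789183e-04 2.79220735e+00] [ 0.74368996  0.15432293 -1.10052345] [ 0.01407211  0.04321642 -0.03425057] [ 0.23  0.6   1.57 -0.    0.97 -0.99]
```

View pics/h4.png

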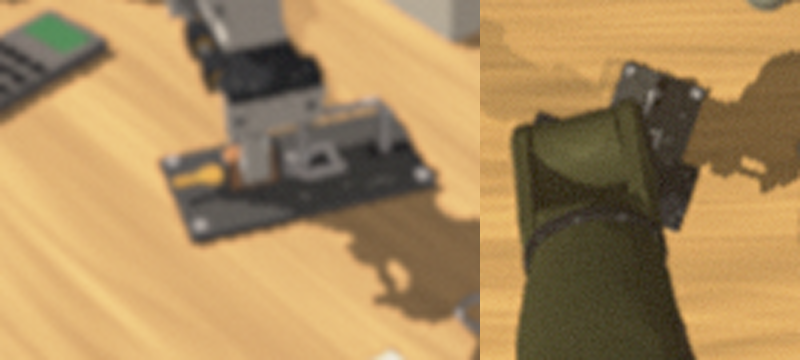

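>>> send_rows(
  series=[
    [[0.0,0,0,0.5,0],[0.0,0,0,1,0],[0.0,0,0,1.4,0],[0.0,0,0,1.4,0]],
  ],
)

```text
clock: 18.4
eef_pos: [563.6, 168.8, 22.0]
eef_rot: [-3.142, -0.0, 2.792]
wrist_force: [0.7, -0.1, -1.3]
finger_gap: 17.6
```

>>> send_rows(
  series=[
    [[0.0,0,0,0.5,0],[0.0,0,0,0.5,0]],
  ],
)

```text
clock: 18.6
eef_pos: [563.7, 168.8, 21.6]
eef_rot: [3.142, 0.0, 2.792]
wrist_force: [0.3, -0.2, 0.5]
finger_gap: 17.5
```

>>> send_rows(
  series=[
    [[0.0,0,0,0.5,0],[0.0,0,0,0.5,0]],
  ],
)

```text
clock: 18.8
eef_pos: [563.7, 168.9, 21.6]
eef_rot: [3.141, 0.0, 2.792]
wrist_force: [-3.1, -1.4, 6.8]
finger_gap: 17.9
```

>>> send_rows(
  series=[
    [[0.0,0,0,-0.4,0],[0.25,0,0,-0.4,0],[0.35,0,0,-0.4,0],[0.45,0,0,-0.4,0],[0.5,0,0,-0.4,0],[0.5,0,0,-0.4,0]],
  ],
  newtons=10,
)

```text
clock: 19.4
eef_pos: [563.6, 168.8, 21.4]
eef_rot: [-3.142, -0.0, 2.792]
wrist_force: [0.4, 0.5, 0.6]
finger_gap: 46.6
```

>>> send_rows(
  series=[
    [[0.5,0,0,-5,0],[0.5,0,0,-15,0],[0.5,0,0,-30,0],[0.5,0,0,-55,0],[0.5,0,0,-90,0],[0.5,0,0,-130,0],[0.5,40,0,-170,0],[0.5,80,0,-200,0],[0.5,120,0,-220,0],[0.5,120,0,-220,0]],
  ],
)

```text
clock: 20.4
eef_pos: [448.7, 211.5, 246.5]
eef_rot: [3.137, 0.005, 2.795]
wrist_force: [-0.4, -0.8, -0.3]
finger_gap: 46.9
```

>>> send_rows(
  series=[
    [[0.5,0,40,0,0],[0.5,0,80,0,0],[0.5,0,120,0,0],[0.5,0,160,0,0],[0.5,0,160,0,0],[0.5,0,160,0,0]],
  ],
)

```text
clock: 21.0
eef_pos: [505.7, 360.2, 241.1]
eef_rot: [-3.141, -0.0, 2.793]
wrist_force: [-0.9, 0.5, -0.7]
finger_gap: 47.2
```

```bash
python3 look.py h5.png 0
```

```text
21.1 [505.67881695 359.31248493 241.85813824] [3.14155063e+00 1.88359929e-04 2.79162122e+00] [-0.17361706 -0.01794887  0.29526811] [-0.04435855 -0.02236274 -0.04976568] [ 0.56  0.44  1.26 -0.    1.44 -0.66]
```

View pics/h5.png

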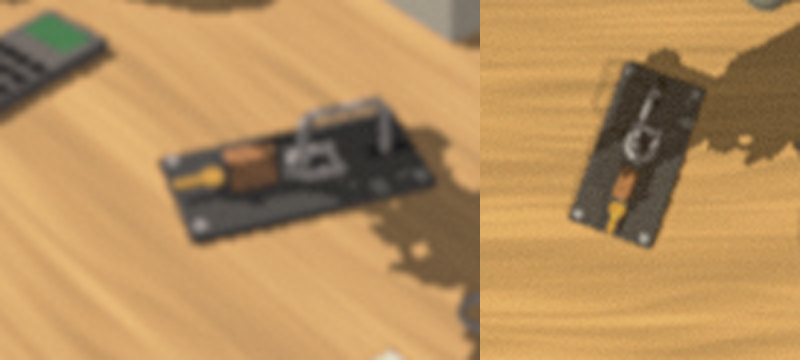

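```bash
python3 -c "
from cell import manip
print(manip.sign_off())"
```

```text
the job is handed in; nothing more can be done
None
```

I hung the cork-fobbed clip on the ring's near upright, set it flat on the dock's plate, let go and handed the job in at about 21 s. No verdict came back.

- **Pick-up:** I gripped the clip by its fob; the jaws stopped at 17.9 mm on the 18 mm cork. I left the purple look-alike alone.
- **Feeling for the upright:** The gate met it about 5 mm further along than my camera estimate. The push was about 8 N. It faded while the side force rose to about 6 N, and after about 27.5 mm all contact forces vanished, as described for the gate snapping shut.
- **Setting down:** I moved about 1 mm further towards the hook's back. I then lowered until about 8 N was felt on the plate, eased off and opened. The highest reading in contact with the dock was about 9 N.
- **Last picture:** The clip lies flat on the plate with the upright inside the hook near its back. The robot is clear of everything, with wrist force near zero.
- **What I could not confirm:** The closed gate is judged from the force record; the final picture fits it but is too coarse to prove it. I did not measure the bystanders at the end, but I carried the clip above them.
- **Disagreement:** The pose fits from the two cameras came out about 5 mm low for both the dock and the clip. I used the known desk and plate heights, and contact with the plate came within about 0.3 mm of where they predicted.

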